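Test the cleaned range-hood fan and hold its damper open

TASK

Test the cleaned range-hood fan: on the control box press the round key and then the long narrow key, one at a time, each all the way down and let fully up again, and never press the square key. Then push the spring-loaded damper lever of the fan unit down by its black crossbar until the lever is level (not on down to its stop), keep it level with the gripper for two seconds and finish while still holding it there. Leave the spray bottle, the carton and the screwdriver where they are.

Things in the scene. Friction and masses are not known exactly. Their poses are not given: they have to be found in the camera images.
- control_box: fixed aluminium box on the counter, 110 mm (its x) by 250 mm (its y) by 45 mm high; origin at the centre of its underside, z up. Three keys stand in one row along its y axis, 65 mm apart, in any order. A thin black strip runs along its far (+x) edge. It may stand left or right of the fan unit
- key_round_top (a point): centre of the top face of the round key: a disc 30 mm across, mid-grey plastic in a flat black bezel 3 mm high; at rest the top stands 16 mm above the control box's top face (61 mm above the counter). Pressed straight down. Its axes are those of the control box
- key_round (a joint): travel of the round key in m: 0 up, 0.007 fully down; spring return, about 1.4 N to start it and 4.5 N fully down; presses firmly against a stop
- key_long_top (a point): centre of the top face of the long narrow key: a bar 46 mm long along the box's x and 18 mm wide along its y, mid-grey plastic in a flat black bezel 3 mm high; at rest the top stands 16 mm above the control box's top face (61 mm above the counter). Pressed straight down. Its axes are those of the control box
- key_long (a joint): travel of the long narrow key in m: 0 up, 0.007 fully down; spring return, about 1.4 N to start it and 4.5 N fully down; presses firmly against a stop
- key_square_top (a point): centre of the top face of the square key (not to be pressed): 28 by 28 mm, mid-grey plastic in a flat black bezel 3 mm high; at rest the top stands 16 mm above the control box's top face (61 mm above the counter). Pressed straight down. Its axes are those of the control box
- key_square (a joint): travel of the square key (not to be pressed) in m: 0 up, 0.007 fully down; spring return, about 1.4 N to start it and 4.5 N fully down; presses firmly against a stop
- fan: fixed fan unit: steel plate (x 90 to 380 mm, 250 mm wide) with a bare fan wheel 204 mm across, 100 mm high, centred at x = 262 mm. In front of the wheel the damper lever, between two steel cheeks 94 mm high; on its +y side an outlet duct (x 85 to 185, y 41 to 115 mm, 126 mm high). Origin on the counter straight below the crossbar of the level lever; x points from crossbar to wheel, z up
- lever_pivot (a point): pivot of the damper lever, on the axis between the cheeks, 80 mm above the counter, 120 mm along the fan unit's +x from its origin; axes as the fan unit's. The hinge axis lies along its y
- lever_grip (a point): centre of the lever's crossbar: black round bar 16 mm thick, 56 mm long, along the fan unit's y, on a 10 mm rod, 120 mm from the pivot towards -x. At rest its centre is 148 mm above the counter and 21 mm nearer the wheel than the unit's origin; with the lever level it is 80 mm (its top 88 mm) up, straight above the origin. Nothing stands under it
- damper_lever (a joint): angle of the damper lever in rad, growing as it is pushed down: 0 at rest (sloping up 34 degrees from the pivot towards the crossbar), 0.60 level, 1.05 at its lower stop. Spring return: about 3 N on the crossbar starts it, about 8 N holds it level, about 12 N at the stop; let go, it springs back up
- bottle_center (a point): bystander: clear spray bottle with white trigger head, 77 mm across, 212 mm high; point on its axis 100 mm above its underside; z up
- carton_center (a point): bystander: cardboard box 80 by 110 by 60 mm high, standing behind the control box (at its +x side); point at its centre
- screwdriver_grip (a point): bystander: screwdriver lying on the counter between the robot and the work; point in its handle

How it is judged:
On the way, in this order (a step that is already met when the one before it is completed fails the run):
1. the round key is pressed down, the other keys up (value of joint key_round above 0.005 m and value of joint each of key_long, key_square below 0.002 m), for 0.05 s.
2. the round key is up again, no other key pressed (value of joint each of key_round, key_long, key_square below 0.002 m), for 0.05 s.
3. the long key is pressed down, the other keys up (value of joint key_long above 0.005 m and value of joint each of key_round, key_square below 0.002 m), for 0.05 s.
4. all keys are up again and the gripper holds the lever level for two seconds (all of step 2 and value of joint damper_lever between 0.52 and 0.68 rad and contact force between the fingers and fan above 3 N), for 2 s.
At the end, for the whole second after the job is handed in: The damper lever is held still and level (0.52 to 0.68 rad, that is within 4.5 degrees of level) by the gripper, which pushes on it with more than 3 N, and all three keys are up (under 2 mm of travel) (all of step 4 and velocity of joint damper_lever between -0.1 and 0.1 rad/s); the arm keeps its last pose, push and grip.
It fails at once if the square key is pressed (value of joint key_square above 0.003 m).
It fails at once if two keys are pressed at once (value of joint each of key_round, key_long above 0.003 m).
It fails at once if the lever is pushed down to its stop (over 1.0 rad) (value of joint damper_lever above 1 rad).
It fails at once if the spray bottle, the carton or the screwdriver is moved by more than 30 mm (distance of any of bottle_center, carton_center, screwdriver_grip from where it was at the start of the episode above 0.03 m).
It also fails if it takes over 64 s, if anything falls off the work surface, if the arm or the gripper's body presses on something with over 40 N, if the wrist force passes 120 N, or if a joint passes its speed limit or range.

ROBOT

A 6-joint arm with a two-finger parallel gripper is mounted at the origin on the work surface. World frame = base frame: x ahead of the robot, y to its left, z up, the work surface at z = 0. Lengths are in m, angles in rad, forces in N, time in s.
With the tool pointing down it reaches from about 0.25 to 0.775 m from the base axis. Payload 4 kg.
Tool frame: the origin (TCP) lies on the centre line of the jaws, within the pads' length; the fingertips stand 25 mm ahead of it and the grasp point (between the pads) lies 6 mm ahead of it; z points along the fingers, y is the line along which they close (so a half turn about z gives the same grasp; the last joint's range is limited). The gripper opens to 94 mm and grips with 3 to 60 N. Pads are 16 mm wide; open, the fingers measure 119 mm over their backs; the gripper's body (75 mm by 177 mm) begins 78 mm behind the grasp point.
Start: joints at [1.032, 0.087, 1.371, -0, 1.684, -0.103], TCP at [0.232, 0.499, 0.231] pointing down, gripper open.
Joint ranges: [-3.1, 3.1], [-0.76, 2.03], [0.27, 2.55], [-1.08, 4.22], [0.17, 2.65], [-2.57, 2.57]. Speed limits (rad/s): [2.79, 2.79, 3.14, 3.14, 3.14, 3.14].

INTERFACE

Orientations are given as [roll, pitch, yaw] about the fixed x, y, z axes, in that order (R = Rz(yaw) Ry(pitch) Rx(roll)).
In Python, from bench import robot, imaging gives the robot as it stands. The module is installed in compiled form; this text tells all that it offers.
- The arm moves only by the tool drive_tool, never from a script. Its argument "series" is a list of rows, each a list of 3 entries, a list of its own where there are three numbers: the finger opening in m, from 0 to 0.094, then the shift along the tool's x, y, z in m, then the turn, a rotation vector about the tool's x, y, z in rad. A call has 1 to 5 rows; each row is the pose to reach, as a shift and turn from the pose commanded when the call began, along the tool's axes at that moment; what a row does not reach only later rows make up. A row lasts 1/8 s, in which the tool goes at most 62.5 mm and 10.7 degrees, less where a joint would pass 70% of its speed; a pose out of reach is approached as far as the arm can. A call with a gripper value outside its range is refused whole. The fingers move at their own pace and stop on an object; the grip force is fixed at half the most. Time passes only in rows, so rows that repeat a pose let the fingers close. It gives the time, the measured TCP pose, the force, the opening and the grip force at its end, in the units of the state.
- robot.get_obs(): the state, without advancing time (a new reading comes with each control period).
- imaging.snapshot(name): name is "side" or "top"; returns the picture (480x640x3 uint8, red, green, blue); there is no depth.
- imaging.get_calibration(name): a dict with "intrinsics" (3x3 intrinsics, pixels), "position" and "rotation" of the camera in the world. Camera axes: x right, y up, looking along -z (the intrinsics and any distortion apply to the point x, -y, -z); pixel columns grow to the right and rows downward; lengths in m; the calibration is good to about 2 mm. A picture is of the moment at which its call begins. get_calibration takes no time and is no camera call.
- robot.close_job(): hands the job in; it is judged then, once.
The state is a dict: "time": time; "joint_positions": joint angles; "qvel": joint speeds; "joint_torque": joint torques, N m; "tool_pos": TCP position; "ee_rot": TCP orientation; "wrist_force": force on the tool from outside, world axes, zero at the start; "wrist_torque": the same for the moment, N m; "width": finger opening in m; "finger_force": force on a finger pad.
Only numpy, scipy, OpenCV 4.12 (cv2) and the standard library are available. Lean on these libraries where they do the work, as an engineer would, in place of code of your own. Each camera call takes 0.05 s, during which the arm holds its last target. There are 200 camera calls.

## Working session

There is one attempt and no reset: what is moved stays moved. The work goes in short steps, Python scripts to look and compute and a tool call to move; the robot and the scene stay as the last step left them, time stands still between calls to the robot, and variables do not carry over. Pictures are saved under pics/ and viewed, at most 10 in all, crops included, and the job is handed in when it is done.

Besides the shell and the picture viewer there is one more tool, called after ">>>" by a JSON object that holds its "method" and its "body", one argument or row to a line. drive_tool: Moves the arm, as the interface text tells. Its arguments: {"type":"object","properties":{"series":{"type":"array"}},"required":["series"]}

```bash
mkdir -p pics; python3 - <<'E'
from bench import robot, imaging
import cv2
for n in("top","side"):
    cv2.imwrite(f"pics/{n}0.png",imaging.snapshot(n)[:,:,::-1]); c=imaging.get_calibration(n); print(n,c)
o=robot.get_obs();print(o)
E
```

```text
top {'intrinsics': array([[493.94104836,   0.        , 317.46378558],
       [  0.        , 493.94104836, 231.36807354],
       [  0.        ,   0.        ,   1.        ]]), 'position': array([0.43403368, 0.11737419, 1.40020229]), 'rotation': array([ 0.08130521, -0.01800812, -1.58439091])}
side {'intrinsics': array([[457.7022636 ,   0.        , 320.94243023],
       [  0.        , 457.7022636 , 236.16230089],
       [  0.        ,   0.        ,   1.        ]]), 'position': array([0.46731663, 0.86188792, 0.73698221]), 'rotation': array([ 8.80605061e-01, -2.26555344e-03, -3.04408940e+00])}
{'time': 0.1, 'joint_positions': array([ 1.03188432e+00,  8.79139474e-02,  1.37205496e+00, -1.42445357e-05,
        1.68361063e+00, -1.03104321e-01]), 'qvel': array([-0.00134297,  0.00039439, -0.00258738, -0.00150549,  0.00143498,
        0.00012691]), 'joint_torque': array([ 1.07707281e-03, -3.41252196e+01, -3.03301549e+01,  7.18681980e-02,
        3.03981279e-02, -8.83399321e-05]), 'tool_pos': array([0.23196648, 0.49821403, 0.22942765]), 'ee_rot': array([-3.13961487e+00, -1.90411019e-04,  2.70578319e+00]), 'wrist_force': array([ 0.69986136, -0.77054851,  0.77317039]), 'wrist_torque': array([-0.01888464,  0.02009927,  0.00624418]), 'finger_force': 0.0, 'width': 0.09361263883469047}
```

View pics/top0.png

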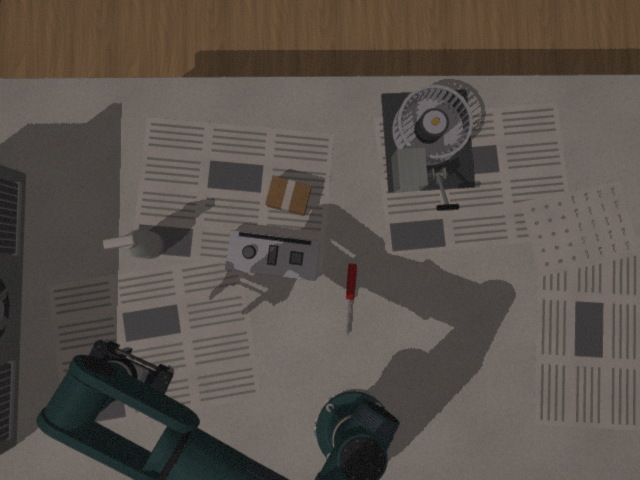

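View pics/side0.png

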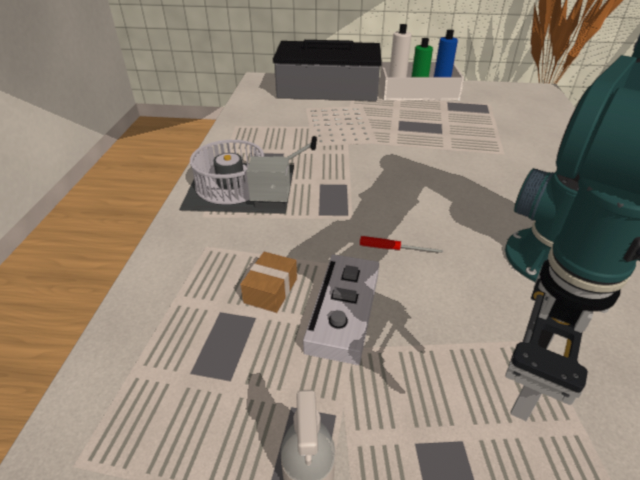

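Top view: round key ≈(249,252), long ≈(272,255), square ≈(296,258), crossbar ≈(447,207), wheel hub ≈(434,122), bottle ≈(148,240), screwdriver ≈(351,290). Side view: round (338,319), long (345,296), square (351,273), crossbar (314,143).

```bash
cat > h.py <<'E'
import numpy as np, cv2
from bench import robot, imaging
from scipy.spatial.transform import Rotation as Ro
def ray(n,uv):
    c=imaging.get_calibration(n); d=np.linalg.inv(c['intrinsics'])@[*uv,1]
    return c['position'], Ro.from_euler('xyz',c['rotation']).as_matrix()@(d*[1,-1,-1])
def at(n,uv,z):
    p,d=ray(n,uv); return p+d*(z-p[2])/d[2]
def proj(n,X):
    c=imaging.get_calibration(n); q=Ro.from_euler('xyz',c['rotation']).as_matrix().T@(np.array(X)-c['position'])
    q=c['intrinsics']@(q*[1,-1,-1]); return q[:2]/q[2]
def tool(X):  # world target shift in the tool axes
    o=robot.get_obs(); return Ro.from_euler('xyz',o['ee_rot']).as_matrix().T@(np.array(X)-o['tool_pos'])
E
python3 - <<'E'
from h import *
np.set_printoptions(precision=4,suppress=True)
for k,a,b,z in [("round",(249,252),(338,319),.061),("long",(272,255),(345,296),.061),("sq",(296,258),(351,273),.061),("bar",(447,207),(314,143),.148)]:
    print(k,at("top",a,z),at("side",b,z))
print("hub",at("top",(434,122),.1),"screw",at("top",(351,290),.015),"bottle",at("top",(148,240),.15))
t=cv2.imread("pics/top0.png");s=cv2.imread("pics/side0.png")
f=lambda im,x,y:cv2.resize(im[y:y+75,x:x+100],(400,300),interpolation=cv2.INTER_CUBIC)
cv2.imwrite("pics/z.png",np.vstack([np.hstack([f(t,225,215),f(t,390,160)]),np.hstack([f(s,295,260),f(s,250,110)])]))
E
```

```text
round [0.4891 0.2777 0.061 ] [0.4891 0.2901 0.061 ]
long [0.4802 0.2157 0.061 ] [0.4792 0.2294 0.061 ]
sq [0.4712 0.1509 0.061 ] [0.4704 0.1623 0.061 ]
bar [ 0.5945 -0.2399  0.148 ] [ 0.5922 -0.237   0.148 ]
hub [ 0.8323 -0.2264  0.1   ] screw [ 0.3813 -0.0005  0.015 ] bottle [0.519 0.521 0.15 ]
```

View pics/z.png

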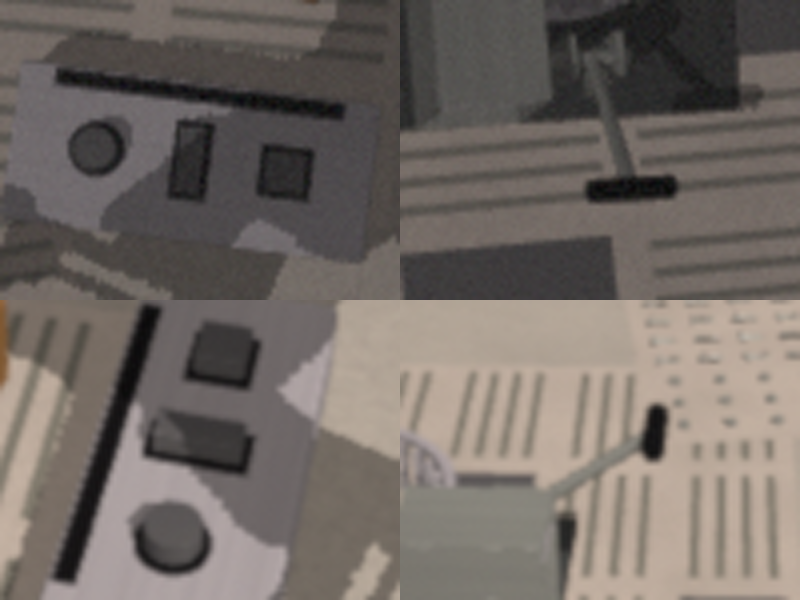

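```bash
python3 - <<'E'
from h import *
np.set_printoptions(precision=4,suppress=True)
for k,a,b,z in [("round",(249,252),(338,316.7),.061),("long",(272.7,255),(345,293.7),.061),("sq",(296.5,258),(350.5,272),.061),("bar",(447.7,207),(313.5,143),.148)]:
    print(k,at("top",a,z),at("side",b,z))
print(tool([.489,.280,.20]))
E
```

```text
round [0.4891 0.2777 0.061 ] [0.4895 0.2844 0.061 ]
long [0.4802 0.2138 0.061 ] [0.4796 0.2232 0.061 ]
sq [0.4712 0.1495 0.061 ] [0.4716 0.1594 0.061 ]
bar [ 0.5945 -0.2417  0.148 ] [ 0.5935 -0.2368  0.148 ]
[-0.3251 -0.0893  0.0295]
```

>>> {"method": "drive_tool", "body": {
  "series": [
    [0, [-0.06, -0.017, 0.005], [0, 0, 0.18]],
    [0, [-0.12, -0.034, 0.01], [0, 0, 0.36]],
    [0, [-0.18, -0.05, 0.015], [0, 0, 0.54]],
    [0, [-0.24, -0.067, 0.02], [0, 0, 0.72]],
    [0, [-0.3, -0.083, 0.027], [0, 0, 0.9]]
  ]
}}

```text
time: 0.72
tool_pos: [0.4702, 0.2952, 0.203]
ee_rot: [-3.141, -0.0, 1.8]
wrist_force: [0.8, 0.9, -0.0]
width: 0.0473
finger_force: 0.0
```

```bash
python3 - <<'E'
from h import *
o=robot.get_obs();print(o['tool_pos'],o['ee_rot'],o['width'],o['wrist_force'],tool([.489,.280,.12]))
E
```

```text
[0.47019807 0.29524688 0.20304912] [-3.14145302e+00 -2.47411197e-04  1.79993545e+00] 0.04727987357285614 [ 0.78198156  0.90127979 -0.02375455] [-0.01913957  0.01485892  0.08304232]
```

>>> {"method": "drive_tool", "body": {
  "series": [
    [0, [-0.01, 0.007, 0.03], [0, 0, 0.18]],
    [0, [-0.019, 0.015, 0.06], [0, 0, 0.37]],
    [0, [-0.019, 0.015, 0.083], [0, 0, 0.37]],
    [0, [-0.019, 0.015, 0.083], [0, 0, 0.37]],
    [0, [-0.019, 0.015, 0.083], [0, 0, 0.37]]
  ]
}}

```text
time: 1.35
tool_pos: [0.4884, 0.2821, 0.1213]
ee_rot: [3.141, -0.001, 1.436]
wrist_force: [-1.0, 0.8, 0.1]
width: 0.0008
finger_force: 0.0
```

```bash
python3 - <<'E'
from h import *
o=robot.get_obs();print(o['tool_pos'],o['ee_rot'],o['width'],o['wrist_force'],tool([.489,.280,.076]))
t=imaging.snapshot("top")[:,:,::-1];s=imaging.snapshot("side")[:,:,::-1]
tip=o['tool_pos']-[0,0,.025]
print(proj("top",tip),proj("side",tip))
f=lambda im,x,y:cv2.resize(im[y:y+150,x:x+100],(400,600),interpolation=cv2.INTER_CUBIC)
cv2.imwrite("pics/a.png",np.hstack([f(t,205,180),f(s,290,220)]))
E
```

```text
[0.48835215 0.28207292 0.12132736] [ 3.14071111e+00 -6.35016458e-04  1.43619554e+00] 0.0008465757340514186 [-1.02929348  0.81734951  0.06601031] [-0.00199601  0.0008802   0.0453269 ]
[245.73422532 251.77467125] [339.18451711 303.3173342 ]
```

View pics/a.png

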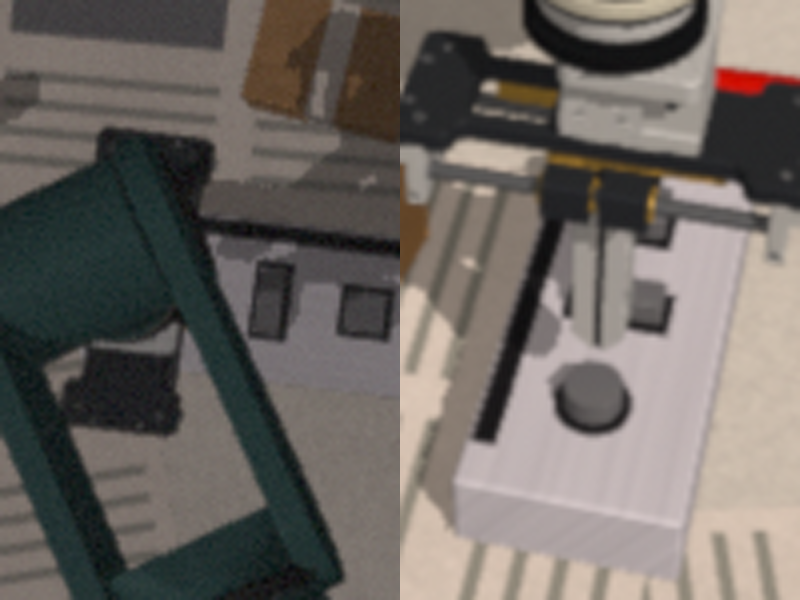

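Side view: closed fingertip at ≈(339,305) sits in line above the round key (≈(338,317)); the projection agrees with the tip. Pressing.

>>> {"method": "drive_tool", "body": {
  "series": [
    [0, [0, 0, 0.02], [0, 0, 0]],
    [0, [0, 0, 0.032], [0, 0, 0]],
    [0, [0, 0, 0.038], [0, 0, 0]],
    [0, [0, 0, 0.043], [0, 0, 0]],
    [0, [0, 0, 0.043], [0, 0, 0]]
  ]
}}

```text
time: 2.08
tool_pos: [0.4881, 0.282, 0.0792]
ee_rot: [3.141, -0.001, 1.436]
wrist_force: [-3.2, -0.4, 6.5]
width: 0.0003
finger_force: 3.5
```

>>> {"method": "drive_tool", "body": {
  "series": [
    [0, [0, 0, 0.0015], [0, 0, 0]],
    [0, [0, 0, 0.0015], [0, 0, 0]]
  ]
}}

```text
time: 2.33
tool_pos: [0.4881, 0.282, 0.0791]
ee_rot: [3.141, -0.001, 1.436]
wrist_force: [-5.3, -2.2, 12.0]
width: 0.0006
finger_force: 5.8
```

```bash
python3 - <<'E'
from h import *
t=robot.get_obs(); s=imaging.snapshot("side")[:,:,::-1]
f=lambda im,x,y:cv2.resize(im[y:y+75,x:x+100],(800,600),interpolation=cv2.INTER_CUBIC)
cv2.imwrite("pics/b.png",f(s,290,265)); print(t['tool_pos'],t['wrist_force'],tool([.480,.2175,.10]))
E
```

```text
[0.48813802 0.28202798 0.07910375] [-5.26524092 -2.23298959 11.98803774] [-0.06498029  0.00060363 -0.02091403]
```

View pics/b.png

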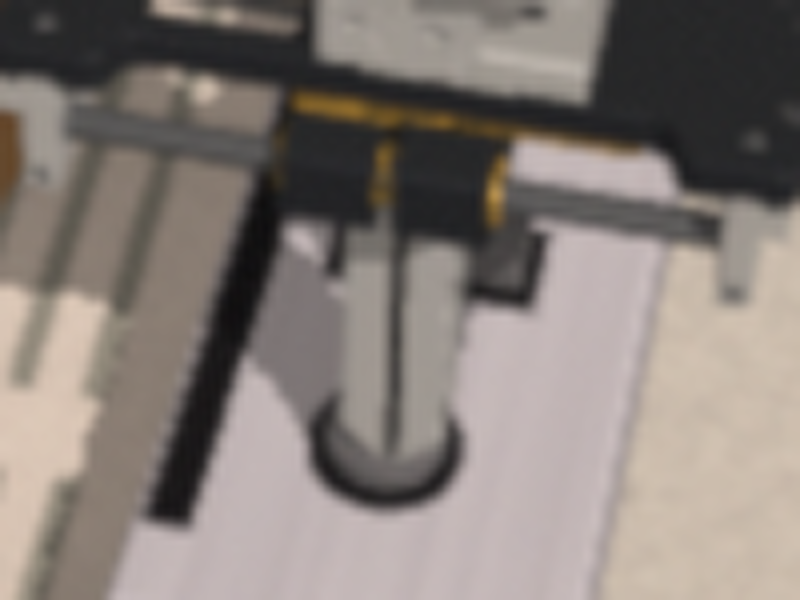

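The round key is at its stop (force up, height unchanged; tip at (392,465), centred in the bezel). Release and go to the long key.

>>> {"method": "drive_tool", "body": {
  "series": [
    [0, [0, 0, -0.03], [0, 0, 0]],
    [0, [0, 0, -0.03], [0, 0, 0]],
    [0, [-0.035, 0, -0.03], [0, 0, 0]],
    [0, [-0.065, 0.0005, -0.025], [0, 0, 0]],
    [0, [-0.065, 0.0005, -0.021], [0, 0, 0]]
  ]
}}

```text
time: 3.0
tool_pos: [0.4792, 0.2159, 0.0956]
ee_rot: [-3.14, 0.001, 1.433]
wrist_force: [0.7, -0.5, 0.2]
width: 0.0006
finger_force: 0.0
```

>>> {"method": "drive_tool", "body": {
  "series": [
    [0, [0, 0, 0], [0, 0, 0]],
    [0, [0, 0, 0.008], [0, 0, 0]]
  ]
}}

```text
time: 3.25
tool_pos: [0.4805, 0.2184, 0.0892]
ee_rot: [3.14, -0.001, 1.437]
wrist_force: [0.3, 0.8, 0.6]
width: 0.0006
finger_force: 0.0
```

```bash
python3 - <<'E'
from h import *
t=robot.get_obs(); s=imaging.snapshot("side")[:,:,::-1]
f=lambda im,x,y:cv2.resize(im[y:y+75,x:x+100],(800,600),interpolation=cv2.INTER_CUBIC)
cv2.imwrite("pics/c.png",f(s,290,255)); print(t['tool_pos'],t['wrist_force'],tool([.480,.2175,.079]))
E
```

```text
[0.48048465 0.21836227 0.08919571] [0.33743382 0.82079715 0.61527868] [-0.00037097  0.00062766  0.00851062]
```

View pics/c.png

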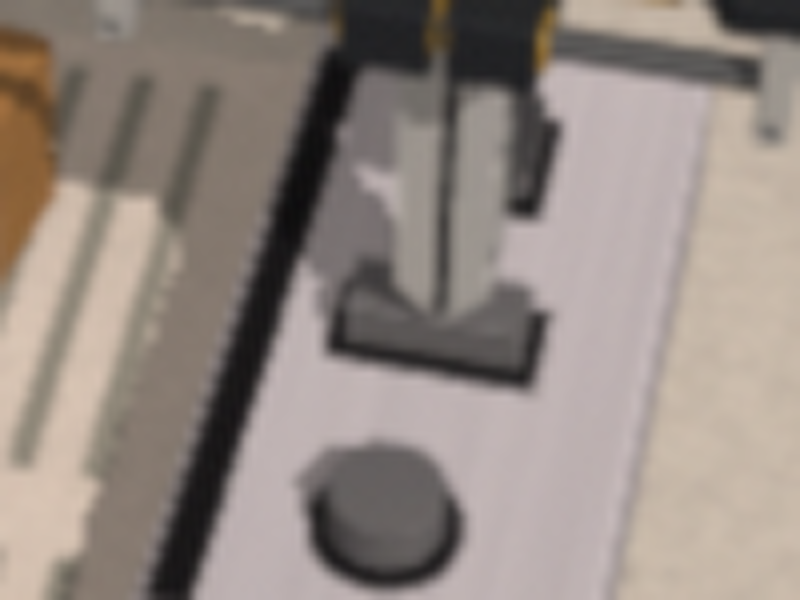

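Tip at (440,315) is right over the long key's centre; the round key is up again.

>>> {"method": "drive_tool", "body": {
  "series": [
    [0, [0, 0, 0.005], [0, 0, 0]],
    [0, [0, 0, 0.009], [0, 0, 0]],
    [0, [0, 0, 0.0115], [0, 0, 0]],
    [0, [0, 0, 0.0115], [0, 0, 0]],
    [0, [0, 0, 0.0115], [0, 0, 0]]
  ]
}}

```text
time: 3.92
tool_pos: [0.4798, 0.2179, 0.0792]
ee_rot: [3.141, -0.001, 1.436]
wrist_force: [-5.2, 0.6, 8.6]
width: 0.0003
finger_force: 4.2
```

>>> {"method": "drive_tool", "body": {
  "series": [
    [0, [0, 0, -0.04], [0, 0, 0]],
    [0, [0, 0, -0.1], [0, 0, 0]],
    [0, [0, 0, -0.15], [0, 0, 0]],
    [0, [0, 0, -0.15], [0, 0, 0]],
    [0, [0, 0, -0.15], [0, 0, 0]]
  ]
}}

```text
time: 4.55
tool_pos: [0.4796, 0.2171, 0.2265]
ee_rot: [-3.141, 0.001, 1.436]
wrist_force: [0.0, 0.2, -0.2]
width: 0.0003
finger_force: 0.0
```

```bash
python3 - <<'E'
from h import *
t=robot.get_obs(); print(t['tool_pos'],t['wrist_force'],tool([.594,-.2395,.22]))
E
```

```text
[0.47959144 0.21713233 0.22651055] [ 0.01067642  0.17742607 -0.15654772] [-0.43706685  0.17485299  0.00661756]
```

>>> {"method": "drive_tool", "body": {
  "series": [
    [0, [-0.055, 0.022, 0], [0, 0, -0.05]],
    [0, [-0.11, 0.044, 0], [0, 0, -0.1]],
    [0, [-0.165, 0.066, 0], [0, 0, -0.15]],
    [0, [-0.22, 0.088, 0], [0, 0, -0.19]],
    [0, [-0.275, 0.11, 0], [0, 0, -0.19]]
  ]
}}

```text
time: 5.18
tool_pos: [0.551, -0.0717, 0.2244]
ee_rot: [-3.137, -0.001, 1.626]
wrist_force: [1.5, 0.3, 0.8]
width: 0.0004
finger_force: 0.0
```

```bash
python3 - <<'E'
from h import *
t=robot.get_obs(); print(t['tool_pos'],t['ee_rot'],tool([.594,-.2395,.20]))
E
```

```text
[ 0.55096289 -0.07170233  0.22438697] [-3.13701590e+00 -1.49298542e-03  1.62595305e+00] [-0.1699513   0.03383128  0.02397867]
```

>>> {"method": "drive_tool", "body": {
  "series": [
    [0, [-0.05, 0.01, 0.003], [0, 0, 0]],
    [0, [-0.1, 0.02, 0.006], [0, 0, 0]],
    [0, [-0.16, 0.03, 0.015], [0, 0, 0]],
    [0, [-0.16, 0.03, 0.018], [0, 0, 0]],
    [0, [-0.16, 0.03, 0.018], [0, 0, 0]]
  ]
}}

```text
time: 5.8
tool_pos: [0.5896, -0.2275, 0.2065]
ee_rot: [-3.137, -0.003, 1.625]
wrist_force: [-0.1, 0.3, 0.2]
width: 0.0005
finger_force: 0.0
```

```bash
python3 - <<'E'
from h import *
t=robot.get_obs(); print(t['tool_pos'],t['ee_rot'],tool([.594,-.2395,.20]),proj("side",t['tool_pos']-[0,0,.025]),proj("top",t['tool_pos']-[0,0,.025]))
s=imaging.snapshot("side")[:,:,::-1];t=imaging.snapshot("top")[:,:,::-1]
f=lambda im,x,y:cv2.resize(im[y:y+75,x:x+100],(800,600),interpolation=cv2.INTER_CUBIC)[:,:,:]
cv2.imwrite("pics/d.png",f(s,265,95))
E
```

```text
[ 0.58957178 -0.22747195  0.20649385] [-3.137241   -0.00324928  1.62533889] [-0.01227261  0.00379397  0.00643756] [314.49609034 133.25766608] [445.86859239 207.25694328]
```

View pics/d.png

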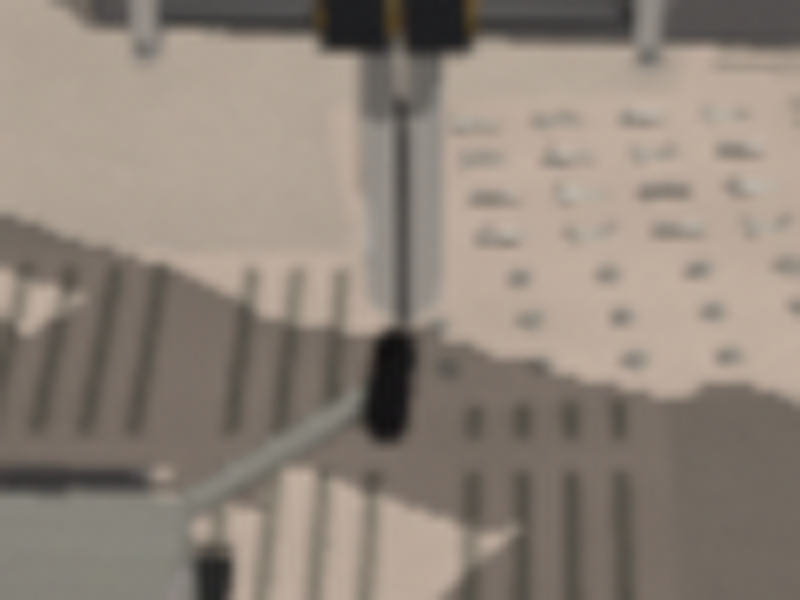

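Tip at (400,320) is above the crossbar (388,385), bar about 3 mm further in +x, as measured.

>>> {"method": "drive_tool", "body": {
  "series": [
    [0, [-0.012, 0.004, 0.015], [0, 0, 0]],
    [0, [-0.012, 0.004, 0.025], [0, 0, 0]],
    [0, [-0.012, -0.001, 0.036], [0, 0, 0]],
    [0, [-0.012, -0.007, 0.047], [0, 0, 0]],
    [0, [-0.012, -0.011, 0.058], [0, 0, 0]]
  ]
}}

```text
time: 6.52
tool_pos: [0.5785, -0.2404, 0.1522]
ee_rot: [-3.139, -0.0, 1.626]
wrist_force: [-5.4, 0.9, 7.5]
width: 0.0004
finger_force: 3.6
```

>>> {"method": "drive_tool", "body": {
  "series": [
    [0, [0, -0.003, 0.01], [0, 0, 0]],
    [0, [0, -0.005, 0.02], [0, 0, 0]],
    [0, [0, -0.006, 0.029], [0, 0, 0]],
    [0, [0, -0.006, 0.034], [0, 0, 0]],
    [0, [0, -0.006, 0.034], [0, 0, 0]]
  ]
}}

```text
time: 7.15
tool_pos: [0.5702, -0.2408, 0.1171]
ee_rot: [-3.133, -0.001, 1.625]
wrist_force: [-10.0, 0.5, 7.8]
width: 0.0004
finger_force: 5.0
```

```bash
python3 - <<'E'
from h import *
t=robot.get_obs(); print(t['tool_pos'],t['wrist_force'],t['finger_force'],tool([.573,-.240,.113]))
b=np.array([.573,-.240,.08]);print(proj("side",b))
s=imaging.snapshot("side")[:,:,::-1]
cv2.imwrite("pics/e.png",cv2.resize(s[95:170,265:365],(800,600),interpolation=cv2.INTER_CUBIC))
E
```

```text
[ 0.57023062 -0.24081203  0.11705986] [-10.02451134   0.52796893   7.81949164] 5.009601255878806 [0.00065488 0.00284517 0.00403577]
[321.15750955 164.85346256]
```

View pics/e.png

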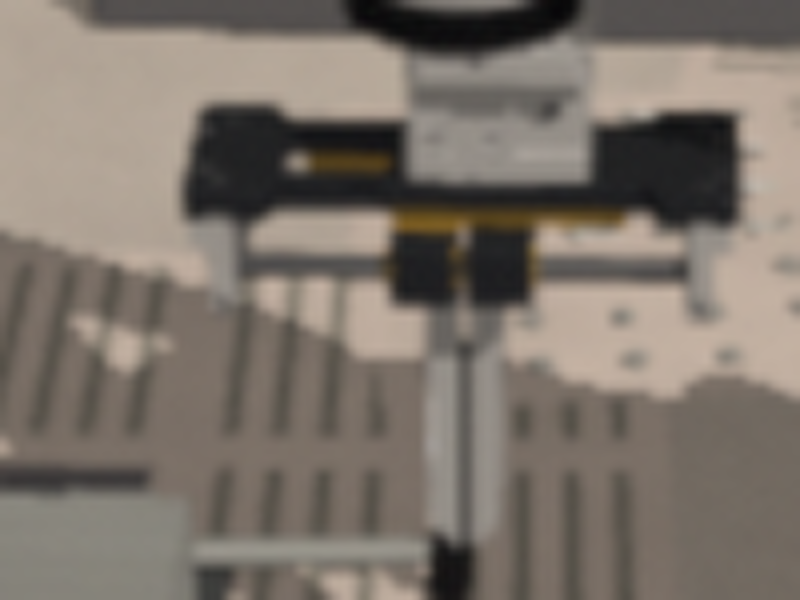

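The rod is almost level with the tip (465,540) seated on the bar (450,560), about 4 mm high. I'll trim slightly, then hold.

>>> {"method": "drive_tool", "body": {
  "series": [
    [0, [0, 0.002, 0.003], [0, 0, 0]],
    [0, [0, 0.002, 0.003], [0, 0, 0]],
    [0, [0, 0.002, 0.003], [0, 0, 0]],
    [0, [0, 0.002, 0.003], [0, 0, 0]],
    [0, [0, 0.002, 0.003], [0, 0, 0]]
  ]
}}

```text
time: 7.82
tool_pos: [0.5744, -0.2409, 0.1156]
ee_rot: [-3.139, 0.0, 1.626]
wrist_force: [-5.8, 0.7, 7.2]
width: 0.0001
finger_force: 3.7
```

>>> {"method": "drive_tool", "body": {
  "series": [
    [0, [0, 0, 0], [0, 0, 0]],
    [0, [0, 0, 0], [0, 0, 0]],
    [0, [0, 0, 0], [0, 0, 0]],
    [0, [0, 0, 0], [0, 0, 0]],
    [0, [0, 0, 0], [0, 0, 0]]
  ]
}}

```text
time: 8.45
tool_pos: [0.5744, -0.2409, 0.1156]
ee_rot: [-3.139, 0.0, 1.626]
wrist_force: [-5.4, 1.1, 7.5]
width: 0.0004
finger_force: 3.7
```

>>> {"method": "drive_tool", "body": {
  "series": [
    [0, [0, 0, 0], [0, 0, 0]],
    [0, [0, 0, 0], [0, 0, 0]],
    [0, [0, 0, 0], [0, 0, 0]],
    [0, [0, 0, 0], [0, 0, 0]],
    [0, [0, 0, 0], [0, 0, 0]]
  ]
}}

```text
time: 9.07
tool_pos: [0.5743, -0.2409, 0.1155]
ee_rot: [-3.138, 0.0, 1.626]
wrist_force: [-5.7, 0.6, 7.0]
width: 0.0005
finger_force: 3.7
```

>>> {"method": "drive_tool", "body": {
  "series": [
    [0, [0, 0, 0], [0, 0, 0]],
    [0, [0, 0, 0], [0, 0, 0]],
    [0, [0, 0, 0], [0, 0, 0]],
    [0, [0, 0, 0], [0, 0, 0]],
    [0, [0, 0, 0], [0, 0, 0]]
  ]
}}

```text
time: 9.7
tool_pos: [0.5744, -0.2409, 0.1156]
ee_rot: [-3.139, 0.0, 1.626]
wrist_force: [-6.1, 0.6, 6.6]
width: 0.0004
finger_force: 3.7
```

>>> {"method": "drive_tool", "body": {
  "series": [
    [0, [0, 0, 0], [0, 0, 0]],
    [0, [0, 0, 0], [0, 0, 0]],
    [0, [0, 0, 0], [0, 0, 0]],
    [0, [0, 0, 0], [0, 0, 0]],
    [0, [0, 0, 0], [0, 0, 0]]
  ]
}}

```text
time: 10.32
tool_pos: [0.5744, -0.2409, 0.1156]
ee_rot: [-3.139, 0.0, 1.626]
wrist_force: [-5.5, 0.8, 7.6]
width: 0.0003
finger_force: 3.7
```

```bash
python3 - <<'E'
from h import *
t=robot.get_obs(); print(t['tool_pos'],t['wrist_force'],t['finger_force'])
s=imaging.snapshot("side")[:,:,::-1]
cv2.imwrite("pics/f.png",cv2.resize(s[120:195,245:345],(800,600),interpolation=cv2.INTER_CUBIC))
E
```

```text
[ 0.57437729 -0.24090355  0.11559148] [-5.45337093  0.80844643  7.58617345] 3.666460309177637
```

View pics/f.png

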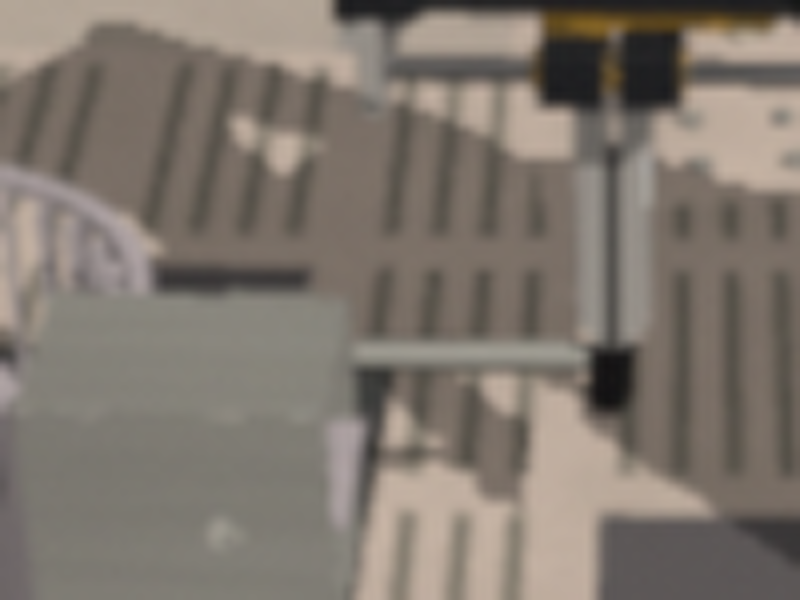

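The lever is level, with the tip centred on the bar at (612,350), and it has been held steady for 2.5 s or more.

```bash
python3 -c "
from bench import robot
print(robot.close_job())"
```

```text
the job is handed in; nothing more can be done
None
```

I pressed and released the round key and then the long key, held the damper lever level for over two seconds, and handed the job in with the gripper still holding it; the hand-in returned no verdict.

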